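Free the crock lid jammed in the crate

TASK

The wooden lid of the rectangular stoneware bread crock has been dropped into the slatted crate and is stuck there, slanting and askew, with one corner caught under a slat at each end. Take it by its grip bar, turn it square with the crate and level to free its corners, without wrenching it against the slats, and lift it out. Then close the crock with it, seated down all round, and leave the other things where they stand.

Things in the scene. Friction and masses are not known exactly. Their poses are not given: they have to be found in the camera images.
- lid: loose wooden lid, 0.35 kg: plate 190 (its x) x 150 (y) x 12 mm, with a plug 162 x 122 mm, 8 deep, beneath and a grip bar on top. Origin: centre of the plate's underside, z out of the bar. Starts slanting about 12 degrees, -x end on the crate floor, +x end up on that end's lower slat, turned about 17 degrees from square; a corner at each end pokes 9 mm under a slat and catches when lifted about 1 cm
- lid_grip (a point): middle of the lid's grip bar, which is 100 long (along the lid's x), 18 wide (y) and 32 mm high: 30 mm above the lid's origin along the lid's z, 18 mm above the plate's top, 14 mm below the bar's top; axes as the lid's
- crate: slatted wooden crate, fixed; origin at the centre of its underside. Inside 204 (its x) x 210 mm (y), 14 mm square posts in the corners, floor 8 mm high, rim 110. On every side a gap from 8 to 32 mm, slat 32 to 58, gap 58 to 84, slat 84 to 110; slats 9 mm thick. The lid, once square with it (x along x), has 7 mm to spare at each end and 30 at each side
- crock: open rectangular black stoneware crock, fixed, outside 190 (its x) x 150 (y) x 95 mm high; origin at the centre of its underside. Mouth 172 x 132 mm: the lid's plug goes in with 5 mm to spare on each side, lid's x along the crock's x, either way round
- crock_mouth (a point): centre of the crock's mouth at rim height (95 mm above its underside), axes as the crock's; the closed lid's origin lies here
- pepper_mill: dark wooden pepper mill, 170 mm high, 58 mm wide, loose bystander; origin under its foot
- salt_shaker: glass salt shaker with a metal cap, 90 mm high, 44 mm wide, loose bystander; origin under its foot
- jar_candle: candle in a glass, 90 mm high, 76 mm wide, loose bystander; origin under its foot

How it is judged:
On the way:
1. the lid is lifted out of the crate, clear above its rim (z of lid in the frame of crate above 0.15 m and contact force between lid and crate below 0.1 N), for 0.1 s.
At the end, for the whole second after the job is handed in: the lid lies closed on the crock, bar up and at rest: its plate down on the rim (within 3 mm in height, within 0.03 rad of level), within 9 mm of the middle and 0.12 rad of square with the crock (horizontal distance between lid and crock_mouth below 0.009 m and z of lid in the frame of crock_mouth between -0.003 and 0.003 m and angle between lid's own z axis and vertical below 0.03 rad and angle between the x axis of lid and the x axis of crock, either way round below 0.12 rad and linear speed of lid below 0.02 m/s); the robot touches nothing.
It fails at once if the lid is wrenched against the crate (more than 40 N between them) (contact force between lid and crate above 40 N).
It fails at once if a bystander (pepper mill, salt shaker, candle) is moved more than 30 mm or knocked over (distance of any of pepper_mill, salt_shaker, jar_candle from where it was at the start of the episode above 0.03 m or angle between any of pepper_mill, salt_shaker, jar_candle's own z axis and vertical above 0.5 rad).
It also fails if it takes over 48 s, if anything falls off the work surface, if the arm or the gripper's body presses on something with over 40 N, if the wrist force passes 120 N, or if a joint passes its speed limit or range.

ROBOT

A 7-joint arm with a two-finger parallel gripper is mounted at the origin on a cart in front of the work surface, level with it; the furniture and walls round the work are solid. World frame = base frame: x ahead of the robot, y to its left, z up, the work surface at z = 0. Lengths are in m, angles in rad, forces in N, time in s.
With the tool pointing down it reaches from about 0.425 to 0.975 m from the base axis. Payload 16.7 kg.
Tool frame: the origin (TCP) lies midway between the tips of the shut fingers; the grasp point (between the pads) lies 19 mm behind it; z points along the fingers, y is the line along which they close (so a half turn about z gives the same grasp; the last joint's range is limited). The gripper opens to 85 mm and grips with 20 to 120 N. Pads are 22 mm wide; open, the fingers measure 114 mm over their backs; the gripper's body (76 mm by 85 mm) begins 54 mm behind the grasp point. The pads swing forward as they close: fully open they stand 13 mm farther back than shut.
Start: joints at [-1.389, 0.426, 0.074, 1.606, -0.034, 1.111, -0.067], TCP at [0.219, 0.638, 0.231] pointing down, gripper open.
Joint ranges: [-2.85, 2.85], [-0.5, 2.14], [-1.23, 1.37], [0.21, 2.46], [-1.02, 4.16], [0.16, 2.05], [-2.73, 2.73]. Speed limits (rad/s): [1.89, 1.89, 2.39, 2.39, 3.01, 3.01, 3.01].

INTERFACE

Orientations are given as a rotation vector (axis times angle).
In Python, from cell import robot gives the robot as it stands. Calls block until the motion is done:
- robot.movep(position, orientation): joint-space move of the TCP to a pose.
- robot.movel(position, frame=None, velocity=0.15): straight line of the TCP; frame=None keeps the orientation; velocity is the mean speed in m/s.
- robot.move_joints(angles): joint-space move.
- robot.grip(opening, force=None): opening from 0.0 (shut) to 1.0 (fully open); force is the grip in N (None keeps the last); returns when the fingers have stopped.
- robot.hold(seconds).
- robot.solve_ik(position, orientation): joint angles nearest the present ones, or None.
- robot.get_image(name): name is "side" or "top" or "wrist"; returns the picture (480x640x3 uint8, red, green, blue); there is no depth.
- robot.camera_model(name): a dict with "mtx" (3x3 intrinsics, pixels), "R" (3x3) and "t" (3): a world point X has camera coordinates R X + t. Camera axes: x right, y down, z forward; pixel columns grow to the right and rows downward; lengths in m; the calibration is good to about 2 mm. A picture is of the moment at which its call begins: read the wrist's pose just before it. camera_model takes no time and is no camera call; for the wrist camera it gives the pose at the moment of the call.
A pose or a line that the arm cannot do raises robot.PlanningError and nothing moves.
- robot.hand_in(): hands the job in; it is judged then, once.
Readings, each from a call of its own:
- robot.read_clock(): time.
- robot.read_qpos(): joint angles.
- robot.read_qd(): joint speeds.
- robot.read_effort(): joint torques, N m.
- robot.read_tool_pos(): TCP position.
- robot.read_tool_rot(): TCP orientation.
- robot.read_wrist_force(): force on the tool from outside, world axes, zero at the start.
- robot.read_ft_torque(): the same for the moment, N m.
- robot.read_finger_gap(): opening from 0.0 (shut) to 1.0 (fully open).
- robot.read_gripper_force(): force on a finger pad.
Only numpy, scipy, OpenCV 4.12 (cv2) and the standard library are available. Lean on these libraries where they do the work, as an engineer would, in place of code of your own. Each camera call takes 0.05 s, during which the arm holds its last target. There are 200 camera calls.

## Working session

There is one attempt and no reset: what is moved stays moved. The work goes in short steps, each a Python script; the robot and the scene stay as the last script left them, time stands still between calls to the robot, and variables do not carry over. Pictures are saved under pics/ and viewed, at most 10 in all, crops included, and the job is handed in when it is done.

```bash
mkdir -p pics; ls
python3 - <<'E'
from cell import robot
import cv2,numpy as np
for n in ("top","side"):
    cv2.imwrite(f"pics/{n}0.png",robot.get_image(n)[:,:,::-1])
    m=robot.camera_model(n);print(n,np.round(m["mtx"],1).tolist(),np.round(m["R"],4).tolist(),np.round(m["t"],4).tolist())
print(robot.read_tool_pos(),robot.read_tool_rot(),robot.read_clock())
E
```

```text
pics
top [[511.5, 0.0, 318.4], [0.0, 511.5, 247.7], [0.0, 0.0, 1.0]] [[-0.0167, -0.9998, -0.0098], [-0.9946, 0.0176, -0.1018], [0.102, 0.008, -0.9948]] [0.0052, 0.5408, 0.9024]
side [[485.4, 0.0, 317.4], [0.0, 485.4, 243.1], [0.0, 0.0, 1.0]] [[-0.999, -0.0434, -0.0141], [-0.0114, 0.5365, -0.8438], [0.0442, -0.8428, -0.5364]] [0.5532, 0.1032, 0.8625]
[0.21912367 0.63803315 0.23066573] [-5.17247700e-01 -3.09857039e+00  1.87905151e-03] 0.1
```

View pics/top0.png

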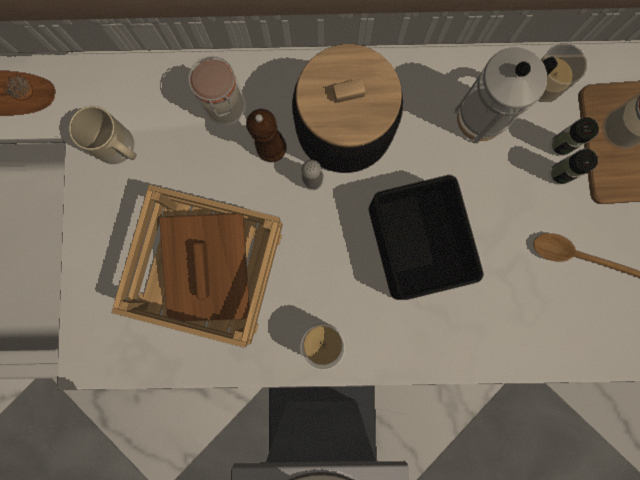

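View pics/side0.png

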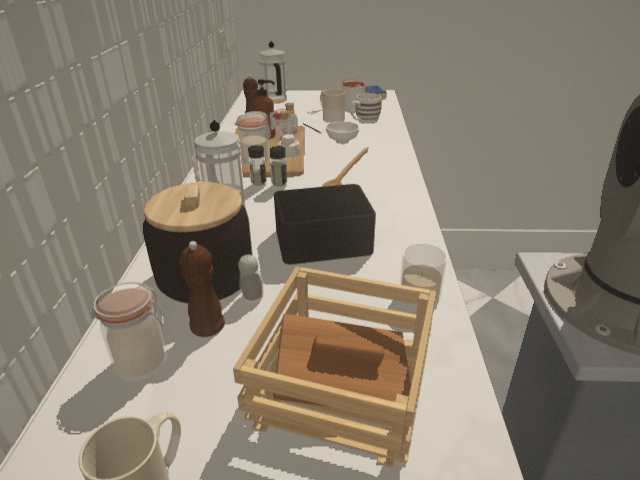

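The top view shows the crate with rim corners near (150,187), (281,215), (248,344) and (114,312). The lid's bar runs (200,240)-(202,298), and the crock mouth is around (426,238). The side view shows the lid at about (340,360) inside the crate. I'll enlarge both crops to triangulate.

Run:
```python
import cv2,numpy as np
t=cv2.imread("pics/top0.png");s=cv2.imread("pics/side0.png")
a=cv2.resize(t[180:350,105:290],None,fx=2.16,fy=3.5,interpolation=cv2.INTER_CUBIC)
t4=cv2.resize(t[180:350,105:290],(640,588),interpolation=cv2.INTER_CUBIC)
s4=cv2.resize(s[265:465,235:445],(630,600),interpolation=cv2.INTER_CUBIC)
g=lambda i:cv2.convertScaleAbs(i,alpha=1.6,beta=10)
cv2.imwrite("pics/tc.png",g(t4));cv2.imwrite("pics/sc.png",g(s4))
```

```text
(no output)
```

View pics/tc.png

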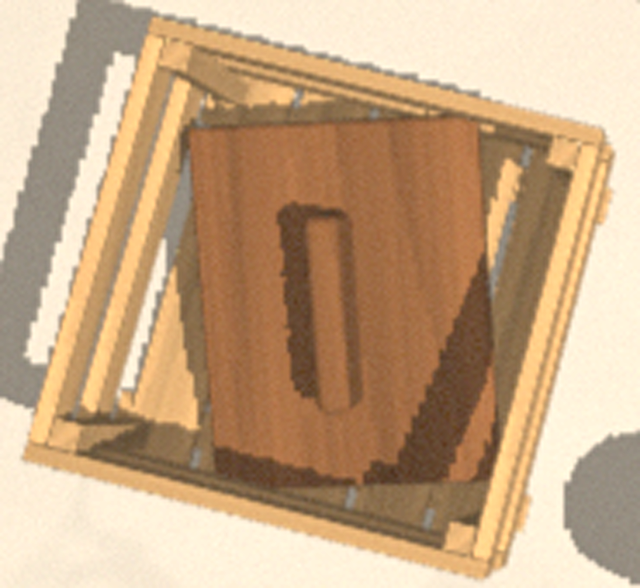

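View pics/sc.png

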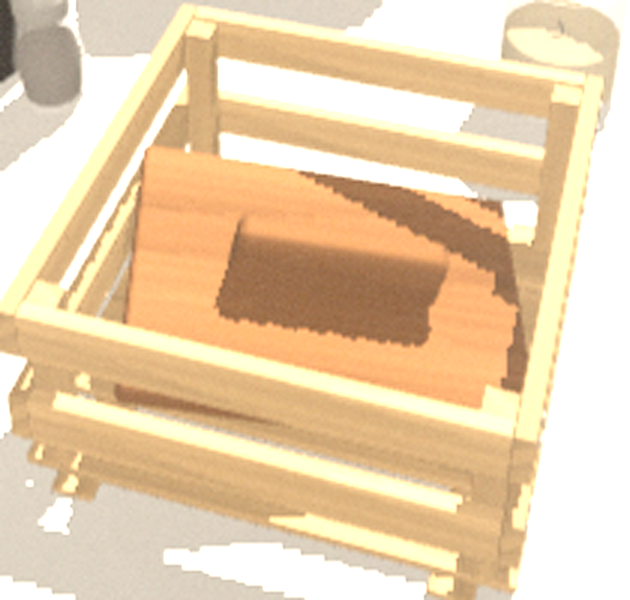

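The lid's far (+x world) edge is at top-crop (190,128)-(478,118). The bar's top is at about (308..337,218) to (322..352,410). In the side crop the matching plate corners are B (148,148) and C (503,203). Now triangulating.

```bash
cat > h.py <<'E'
from cell import robot
import cv2,numpy as np
from scipy.spatial.transform import Rotation as Ro
def ray(n,p,m=None):
    m=m or robot.camera_model(n);R=np.array(m["R"]);c=-R.T@np.array(m["t"])
    d=R.T@np.linalg.solve(np.array(m["mtx"]),[p[0],p[1],1.]);return c,d/np.linalg.norm(d)
def onz(n,p,z,m=None):
    c,d=ray(n,p,m);return c+d*(z-c[2])/d[2]
def tri(pt,ps):
    (a,u),(b,v)=ray("top",pt),ray("side",ps)
    s=np.linalg.lstsq(np.c_[u,-v],b-a,rcond=None)[0]
    return (a+u*s[0]+b+v*s[1])/2,np.linalg.norm(a+u*s[0]-b-v*s[1])
E
python3 - <<'E'
from h import *
T=lambda p:(105+p[0]/3.459-.36,180+p[1]/3.459-.36); S=lambda p:(235+p[0]/3-.33,265+p[1]/3-.33)
np.set_printoptions(precision=4,suppress=True)
B=tri(T((478,118)),S((148,148)));C=tri(T((497,478)),S((503,203)))
print("B",B,"C",C)
A=tri(T((190,128)),S((118,388)));print("A",A)
print("bar +x",tri(T((337,216)),S((245,215))),"bar -x",tri(T((354,408)),S((447,262))))
cr=np.array([onz("top",T(p),.11) for p in ((150,15),(612,128),(497,578),(25,455))])[:,:2]
print(cr,cr.mean(0))
for i in range(4):
    d=cr[i]-cr[i-1];print(np.linalg.norm(d),np.degrees(np.arctan2(*d[::-1])))
# crock: dark mask
im=robot.get_image("top");m=(im.max(2)<60).astype(np.uint8);m[:160]=0;m[320:]=0;m[:,:350]=0;m[:,500:]=0
m=cv2.morphologyEx(m,cv2.MORPH_OPEN,np.ones((5,5)))
c=max(cv2.findContours(m,0,2)[0],key=cv2.contourArea);h=cv2.convexHull(c)
print("hull",cv2.approxPolyDP(h,4,True)[:,0].tolist())
cv2.imwrite("pics/crock.png",cv2.convertScaleAbs(cv2.resize(im[160:320,350:500,::-1],None,fx=3.5,fy=3.5,interpolation=2),alpha=3,beta=10))
print(robot.solve_ik([.52,.24,.25],[np.pi,0,0]))
E
```

```text
B (array([0.5989, 0.1273, 0.0661]), np.float64(0.0005966329257230796)) C (array([0.4156, 0.1236, 0.0296]), np.float64(0.0019849553223246046))
A (array([0.5973, 0.2759, 0.0598]), np.float64(0.0011016793735578825))
bar +x (array([0.5469, 0.1944, 0.0845]), np.float64(0.002683784249361897)) bar -x (array([0.452 , 0.1923, 0.055 ]), np.float64(0.003598049385368022))
[[0.6453 0.2801]
 [0.5856 0.0557]
 [0.3726 0.1118]
 [0.4337 0.336 ]] [0.5093 0.1959]
0.2188862989146205 -14.781821804742924
0.2322492008953997 -104.9073581577756
0.22027414598735792 165.24235383961886
0.23234932847565964 74.7504619405632
hull [[452, 176], [482, 275], [471, 283], [394, 298], [369, 205], [377, 192]]
[-1.1575  0.2978  0.7564  1.8511 -0.2301  1.0821 -1.8848]
```

View pics/crock.png

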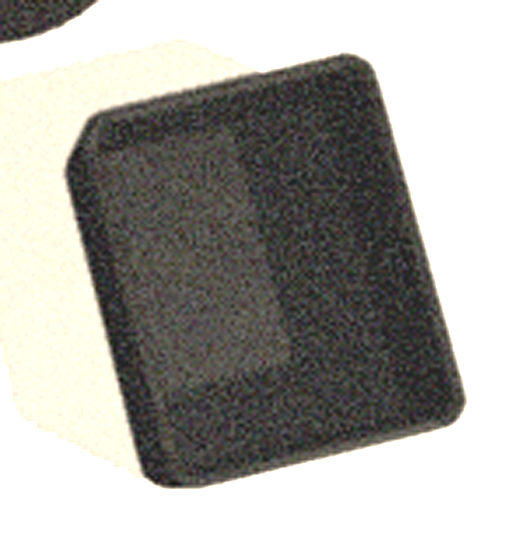

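The crop shows the crock's rim. The right edge runs (375,60)-(465,410), the bottom edge (160,488)-(450,425) and the top edge (100,110)-(345,55). The left side also shows some outer wall. I'll move above the lid, refine the crock from those three edges, and look through the wrist camera.

```bash
cat >> h.py <<'E'
def rotm(yaw,tilt,s=1):
    """tool rotation gripping a lid with heading yaw and +x end raised by tilt; s flips the half turn"""
    L=Ro.from_euler("zy",[yaw,-tilt]).as_matrix()
    return np.c_[s*L[:,0],-s*L[:,1],-L[:,2]],L
def rv(M): return Ro.from_matrix(M).as_rotvec()
E
python3 - <<'E'
from h import *
np.set_printoptions(precision=4,suppress=True)
K=lambda p:onz("top",(350+p[0]/3.5-.36,160+p[1]/3.5-.36),.095)[:2]
r0,r1,b0,b1,t0,t1=map(K,((375,60+15),(462,400),(165,487),(450,425),(105,108),(345,55)))
ang=lambda a,b:np.degrees(np.arctan2(*(b-a)[::-1]))
print("crock edges right",ang(r1,r0),"bottom",ang(b1,b0),"top",ang(t1,t0))
yaw=np.radians((ang(r1,r0)+ang(b1,b0)-90+ang(t1,t0)-90)/3)
ex=np.array([np.cos(yaw),np.sin(yaw)]);ey=np.array([-ex[1],ex[0]])
xt=(ex@t0+ex@t1)/2;xb=(ex@b0+ex@b1)/2;yr=(ey@r0+ey@r1)/2
print("len",xt-xb,"centre",ex*(xt+xb)/2+ey*(yr+.075),"yaw",np.degrees(yaw))
P=np.array([.5055,.2,.046]);
for s in (1,-1):
    M,L=rotm(np.radians(1.5),np.radians(12),s)
    for nm,p,m in (("pre",P+L[:,2]*.12,M),("at",P+L[:,2]*.004,M),("sq",np.array([.51,.196,.06]),rotm(np.radians(-14.8),0,s)[0]),("up",np.array([.51,.196,.26]),rotm(np.radians(-14.8),0,s)[0]),("crock",np.array([.51,-.2,.11]),rotm(yaw,0,s)[0])):
        print(s,nm,robot.solve_ik(p,rv(m)))
M,L=rotm(np.radians(1.5),np.radians(12),1)
try: robot.movep(P+L[:,2]*.12,rv(M))
except robot.PlanningError as e: print(e); M,L=rotm(np.radians(1.5),np.radians(12),-1);robot.movep(P+L[:,2]*.12,rv(M))
m=robot.camera_model("wrist");im=robot.get_image("wrist")
np.savez("w.npz",**{k:np.array(v) for k,v in m.items()});cv2.imwrite("pics/w.png",cv2.convertScaleAbs(im[:,:,::-1],alpha=1.5))
print(robot.read_clock(),robot.read_qpos(),robot.read_tool_pos())
E
```

```text
crock edges right 12.235328492790781 bottom 101.2312388604585 top 101.56250007411896
len 0.18525616151523927 centre [ 0.5509 -0.1859] yaw 11.67635580912275
1 pre [-1.216   0.187   0.6993  2.1872 -0.023   0.6299 -2.0634]
1 at [-1.0927  0.4654  0.6441  2.2176 -0.453   0.3923 -1.6644]
1 sq [-1.042   0.5487  0.7185  2.0631 -0.5451  0.7238 -1.8038]
1 up [-1.1537  0.2344  0.794   1.8964 -0.1882  1.0867 -2.1142]
1 crock [-0.386   0.4913  0.8273  2.035  -0.4937  0.8226 -0.6376]
-1 pre [-0.8823  0.1616  0.3174  2.1715  0.1048  0.6425  0.9454]
-1 at [-0.7384  0.3915  0.2037  2.1989  0.0882  0.3815  0.9614]
-1 sq [-0.7184  0.454   0.2897  2.0455 -0.2035  0.6687  1.0163]
-1 up [-0.8061  0.1926  0.3713  1.8798 -0.0787  1.0834  0.9083]
-1 crock [-0.3902  0.4938  0.8336  2.0352 -0.4986  0.824   2.5087]
2.0583 [-1.2164  0.1873  0.6985  2.1864 -0.0231  0.63   -2.0627] [0.4806 0.2008 0.1635]
```

View pics/w.png

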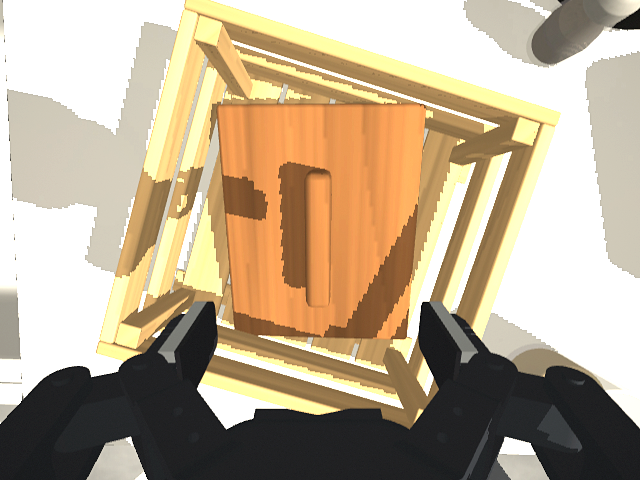

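The wrist view shows the lid's corners at about (219,104), (425,104), (407,339) and (234,333). The bar's top spans x 306-330 and y 168-306. I'll solve the lid's pose with PnP.

Run:
```python
from h import *
np.set_printoptions(precision=4,suppress=True)
w=np.load("w.npz")
obj=dict(A=((95,75,12),(218.5,104)),B=((95,-75,12),(425.5,104)),C=((-95,-75,12),(407.5,339)),D=((-95,75,12),(233.5,334)),E=((50,0,42),(318.5,169)),F=((-50,0,42),(318,306.5)))
for ks in ("ABCDEF","ABCEF","ACEF","ABCD"):
    o=np.array([obj[k][0] for k in ks],float)/1000;p=np.array([obj[k][1] for k in ks],float)
    ok,r,t=cv2.solvePnP(o,p,w["mtx"],None,flags=cv2.SOLVEPNP_SQPNP)
    ok,r,t=cv2.solvePnP(o,p,w["mtx"],None,r,t,True)
    L=w["R"].T@cv2.Rodrigues(r)[0];x=w["R"].T@(t[:,0]-w["t"])
    e=cv2.projectPoints(o,r,t,w["mtx"],None)[0][:,0]-p
    print(ks,"orig",x,"yaw",np.degrees(np.arctan2(L[1,0],L[0,0])),"tilt",np.degrees(np.arcsin(L[2,0])),"roll",np.degrees(np.arcsin(L[2,1])),"grip",x+.03*L[:,2],"res",np.abs(e).max())
# crate rim outer corners from wrist view
m={k:w[k] for k in w.files}
cr=np.array([onz("",p,.11,m) for p in ((187,3),(558,117),(97,350))]);print(cr)
```

```text
ABCDEF orig [0.5085 0.1973 0.0322] yaw 1.4964681695554811 tilt 10.30116710011858 roll -3.0198039996849757 grip [0.5031 0.1987 0.0616] res 1.253220725730273
ABCEF orig [0.5083 0.1972 0.0325] yaw 1.589471045473102 tilt 10.04475988387386 roll -2.7680892421646717 grip [0.503  0.1986 0.062 ] res 0.9820047403572971
ACEF orig [0.5086 0.1971 0.0328] yaw 1.7031629138745477 tilt 10.265118851540866 roll -3.121986856751509 grip [0.5032 0.1986 0.0623] res 1.0943848197366606
ABCD orig [0.5086 0.1972 0.0317] yaw 1.4877358997105221 tilt 10.316640278157744 roll -2.9205856232586025 grip [0.5032 0.1986 0.0611] res 1.0182146779179675
[[0.6387 0.2786 0.11  ]
 [0.5819 0.0602 0.11  ]
 [0.4325 0.3354 0.11  ]]
```

```bash
cat >> h.py <<'E'
def tool(Rl,o):
    """tool pose that holds the lid (rotation Rl, origin o): TCP 15 mm above the origin"""
    return np.asarray(o)+.015*Rl[:,2], rv(np.c_[Rl[:,0],-Rl[:,1],-Rl[:,2]])
def lidrot(yaw,tilt=0,roll=0): return Ro.from_euler("ZYX",[yaw,-tilt,roll],degrees=True).as_matrix()
L0=lidrot(1.6,10.4,-2.95);O0=np.array([.5085,.1973,.0325])
def say(t): print(t,round(robot.read_clock(),2),"F",np.round(robot.read_wrist_force(),1),"M",np.round(robot.read_ft_torque(),2),"tcp",np.round(robot.read_tool_pos(),4),"gap",round(float(robot.read_finger_gap()),3))
E
python3 - <<'E'
from h import *
robot.grip(.6)
p,r=tool(L0,O0);n=L0[:,2]
robot.movep(p+.07*n,r);say("pre")
robot.movel(p+.02*n,r,velocity=.1)
robot.movel(p,r,velocity=.04);say("at")
robot.grip(0,80);say("gripped");print(robot.read_gripper_force())
E
```

```text
pre 2.83 F [-1.  0.  0.] M [0.05 0.19 0.02] tcp [0.4929 0.2005 0.1153] gap 0.601
at 4.12 F [-0.2 -0.7 -0.2] M [0.06 0.24 0.06] tcp [0.5058 0.1978 0.0471] gap 0.598
gripped 4.53 F [-2.  -0.1  8.7] M [-0.1   0.38 -0.16] tcp [0.5061 0.1983 0.0478] gap 0.199
81.3812081166543
```

Run:
```python
from h import *
def go(yaw,tilt,roll,o,v):
    p,r=tool(lidrot(yaw,tilt,roll),o);robot.movel(p,r,velocity=v)
f0=robot.read_wrist_force()
O=O0+[0,0,.004];go(1.6,10.4,-2.95,O,.01);say("lift4")
C=np.array([.508,.197,O[2]])
for a in np.linspace(0,1,5)[1:]:
    # yaw about the vertical: Euler ZYX keeps tilt and roll
    q=O+a*(C-O);p,r=tool(lidrot(1.6-16.5*a,10.4,-2.95),q)
    try: robot.movel(p,r,velocity=.004)
    except robot.PlanningError as e: print(e);robot.movep(p,r)
    say(a)
    F=robot.read_wrist_force()
    if np.linalg.norm(F)>20: print("stop");break
cv2.imwrite("pics/t1.png",robot.get_image("top")[180:350,105:290,::-1].repeat(3,0).repeat(3,1))
```

```text
lift4 5.08 F [ 0.7  0.3 -4.6] M [0.08 0.42 0.04] tcp [0.5056 0.198  0.0512] gap 0.196
0.25 5.33 F [ 1.1  0.  -5. ] M [0.13 0.4  0.03] tcp [0.5057 0.1983 0.0511] gap 0.196
0.5 5.58 F [ 0.2 -0.4 -4.4] M [ 0.09  0.37 -0.02] tcp [0.5056 0.1984 0.0511] gap 0.201
0.75 5.83 F [-0.1  0.2 -4.1] M [ 0.18  0.37 -0.01] tcp [0.5057 0.1985 0.0512] gap 0.199
1.0 6.08 F [ 0.7 -0.1 -4.9] M [0.13 0.31 0.04] tcp [0.5056 0.1985 0.0512] gap 0.201
```

Run:
```python
from h import *
z=O0[2]+.004
for a in (.5,1.):
    p,r=tool(lidrot(-14.9,10.4*(1-a),-2.95*(1-a)),[.508,.197,z+.004*a]);robot.movel(p,r,velocity=.006);say(a)
for zz,v in ((.05,.03),(.07,.04),(.12,.08),(.20,.12)):
    p,r=tool(lidrot(-14.9),[.508,.197,zz]);robot.movel(p,r,velocity=v);say(zz)
    if np.linalg.norm(robot.read_wrist_force())>18: print("stop");break
robot.hold(.2)
p,r=tool(lidrot(11.7),[.551,-.186,.20]);print(robot.solve_ik(p,r))
```

```text
0.5 6.71 F [-0.1  0.2 -4.3] M [0.11 0.22 0.02] tcp [0.5068 0.1975 0.0534] gap 0.193
1.0 7.28 F [-0.6 -0.  -4.5] M [ 0.    0.01 -0.02] tcp [0.5078 0.197  0.0553] gap 0.198
0.05 7.74 F [-0.5 -0.1 -4.4] M [ 0.02  0.02 -0.04] tcp [0.508  0.1973 0.0652] gap 0.194
0.07 8.39 F [-0.3  0.4 -4.3] M [-0.   -0.    0.03] tcp [0.508  0.1971 0.0851] gap 0.196
0.12 9.17 F [ 0.4 -0.4 -4.9] M [ 0.01  0.1  -0.01] tcp [0.5078 0.1971 0.1348] gap 0.195
0.2 9.98 F [ 0.9  0.1 -3.8] M [ 0.04  0.01 -0.06] tcp [0.5075 0.197  0.2143] gap 0.196
[-0.40844484  0.36999797  0.79388233  1.87108273 -0.30620874  1.02634003
 -0.85386619]
```

Run:
```python
import cv2,numpy as np
t=cv2.imread("pics/top0.png")[170:305,360:490];s=cv2.imread("pics/side0.png")[180:265,265:380]
g=lambda i:np.uint8(255*np.clip(cv2.GaussianBlur(i,(0,0),.6)/90.,0,1)**.6)
o=np.zeros((600,800,3),np.uint8)
o[:405,:390]=cv2.resize(g(t),None,fx=3,fy=3,interpolation=2)
o[:298,397:800]=cv2.resize(g(s),None,fx=3.5,fy=3.5,interpolation=2)[:, :403]
cv2.imwrite("pics/cc.png",o)
```

```text
Traceback (most recent call last):
ValueError: could not broadcast input array from shape (298,402,3) into shape (298,403,3)
```

Run:
```python
import cv2,numpy as np
t=cv2.imread("pics/top0.png")[170:305,360:490];s=cv2.imread("pics/side0.png")[180:265,265:380]
g=lambda i:np.uint8(255*np.clip(cv2.GaussianBlur(i,(0,0),.6)/90.,0,1)**.6)
o=np.zeros((410,800,3),np.uint8)
o[:405,:390]=cv2.resize(g(t),None,fx=3,fy=3,interpolation=2)
o[:298,398:800]=cv2.resize(g(s),(402,298),interpolation=2)
cv2.imwrite("pics/cc.png",o)
```

```text
(no output)
```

View pics/cc.png

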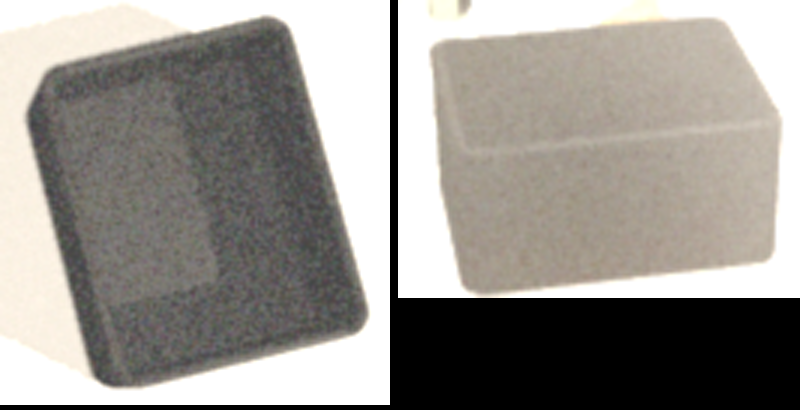

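The side crop shows the rim corners at about (463,155), (781,125), (730,18) and (432,42). I'll cast them onto the rim plane and compare with the top result.

Run:
```python
from h import *
np.set_printoptions(precision=4,suppress=True)
K=lambda p:onz("side",(265+(p[0]-398)/3.5-.36,180+p[1]/3.5-.36),.095)[:2]
c=np.array([K(p) for p in ((463,156),(782,126),(730,17),(432,42))])
print(c,c.mean(0))
for i in range(4):
    d=c[i]-c[i-1];print(np.linalg.norm(d),np.degrees(np.arctan2(*d[::-1])))
T=lambda p:onz("top",(360+p[0]/3-.33,170+p[1]/3-.33),.095)[:2]
c=np.array([T(p) for p in ((48,68),(288,14),(370,330),(123,388))])
print(c,c.mean(0))
for i in range(4):
    d=c[i]-c[i-1];print(np.linalg.norm(d),np.degrees(np.arctan2(*d[::-1])))
```

```text
[[ 0.6215 -0.0967]
 [ 0.4473 -0.1331]
 [ 0.472  -0.272 ]
 [ 0.6547 -0.2344]] [ 0.5489 -0.184 ]
0.14162919027084084 103.56671744356515
0.17792550916576041 -168.18529143957576
0.14111247955898062 -79.927429975508
0.18654634287862362 11.656307830318468
[[ 0.627  -0.1038]
 [ 0.6556 -0.241 ]
 [ 0.4754 -0.2786]
 [ 0.4456 -0.1403]] [ 0.5509 -0.191 ]
0.18499819624119096 11.38458749870381
0.14017201949338343 -78.20873104937257
0.18407831374038208 -168.2078811471121
0.14149080337454112 102.16188487811355
```

Run:
```python
from h import *
def go(o,v):
    p,r=tool(lidrot(11.7),o);robot.movel(p,r,velocity=v)
c=[.5505,-.1875]
p,r=tool(lidrot(11.7),[*c,.205]);robot.movel(p,r,velocity=.15);say("over")
go([*c,.125],.1);robot.hold(.2);say("hover");f0=robot.read_wrist_force()
cv2.imwrite("pics/hov.png",robot.get_image("side")[150:300,240:400,::-1].repeat(4,0).repeat(4,1))
for z in np.arange(.120,.0925,-.003):
    go([*c,z],.03);say(round(z,4))
    F=robot.read_wrist_force()-f0
    if np.linalg.norm(F)>8: print("contact",F);break
```

```text
over 12.91 F [-0.1  0.2 -4.6] M [ 0.04 -0.04 -0.08] tcp [ 0.5505 -0.187   0.22  ] gap 0.199
hover 14.06 F [-0.9  0.3 -6.2] M [0.03 0.05 0.03] tcp [ 0.5508 -0.1875  0.1405] gap 0.199
0.12 14.43 F [-0.3  0.  -4.3] M [-0.02  0.05 -0.01] tcp [ 0.5503 -0.1875  0.1347] gap 0.198
0.117 14.68 F [-0.2 -0.6 -4.1] M [-0.05  0.05 -0.05] tcp [ 0.5504 -0.1875  0.1318] gap 0.199
0.114 14.93 F [-0.3 -0.2 -3.4] M [ 0.02 -0.01 -0.  ] tcp [ 0.5504 -0.1875  0.1288] gap 0.2
0.111 15.18 F [-0.2  0.9 -5.2] M [-0.06  0.04 -0.  ] tcp [ 0.5504 -0.1875  0.1258] gap 0.2
0.108 15.43 F [ 0.5 -0.4 -3.7] M [-0.   -0.    0.04] tcp [ 0.5504 -0.1875  0.1228] gap 0.2
0.105 15.68 F [ 0.3  0.1 -3.5] M [-0.03  0.03  0.01] tcp [ 0.5504 -0.1875  0.1198] gap 0.194
0.102 15.93 F [ 0.3  0.3 -4. ] M [ 0.01 -0.02 -0.05] tcp [ 0.5504 -0.1875  0.1168] gap 0.2
0.099 16.18 F [ 0.4  0.1 -4.2] M [-0.05  0.04 -0.01] tcp [ 0.5504 -0.1875  0.1138] gap 0.195
0.096 16.43 F [ 0.6  0.1 -3.5] M [-0.25  0.04  0.05] tcp [ 0.5507 -0.1876  0.111 ] gap 0.195
0.093 16.68 F [3.1 1.6 4.5] M [-0.02 -0.08 -0.01] tcp [ 0.5514 -0.1875  0.1084] gap 0.198
contact [ 4.00466213  1.30498245 10.70006634]
```

Run:
```python
from h import *
robot.grip(.5);say("open")
p=robot.read_tool_pos();robot.movel([p[0],p[1],p[2]+.12],velocity=.08)
robot.movel([p[0]-.08,p[1]+.1,p[2]+.17],velocity=.15);robot.hold(.5);say("away")
t=robot.get_image("top")[150:330,340:510,::-1];s=robot.get_image("side")[150:300,240:400,::-1]
o=np.zeros((450,800,3),np.uint8);o[:450,:400]=cv2.resize(t,(400,450));o[:375,400:]=cv2.resize(s,(400,375))
cv2.imwrite("pics/fin.png",cv2.convertScaleAbs(o,alpha=1.8,beta=20))
```

```text
open 17.04 F [ 0.4 -1.2 -0.1] M [-0.03 -0.01 -0.02] tcp [ 0.5503 -0.1875  0.1079] gap 0.499
away 20.26 F [-0.6 -0.4 -0.3] M [0.   0.01 0.01] tcp [ 0.4703 -0.0876  0.2778] gap 0.502
```

View pics/fin.png

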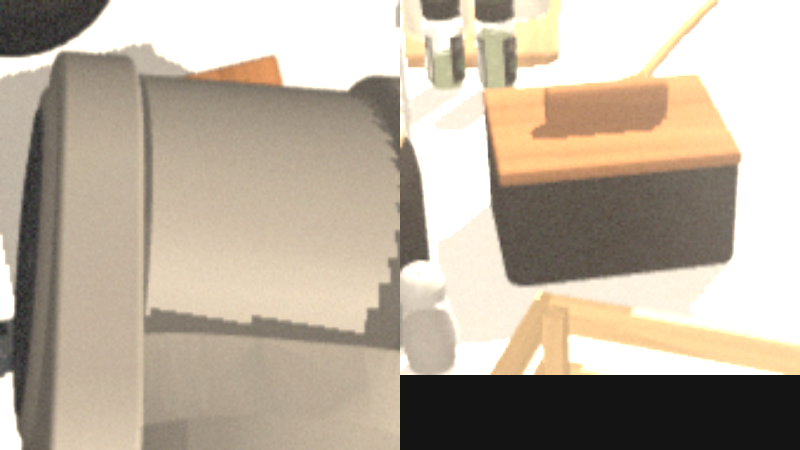

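The side view shows the lid flush on the crock, with its front edge running (500,180)-(738,158) parallel to the rim, level and seated. The robot is clear of it, so I'm handing in.

```bash
python3 -c "
from cell import robot
print(robot.hand_in())"
```

```text
the job is handed in; nothing more can be done
None
```

The lid was freed from the crate, lifted out and put on the crock, where the side camera shows it seated level. The job was handed in at about 20 s, and the hand-in call gave no verdict.

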